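# Set the eccentric stop of a carver's sizing jig and check it with the gauge

## Task

On the carver's sizing jig, turn the eccentric stop anticlockwise by its grip bar until the bar lies parallel to the straight fence, which opens the gap just enough for the thicker of the two gauge blocks. Then stand that thicker gauge on the jig's base board in the flared mouth, lengthwise to the fence and short of the eccentric disc, and slide it flat along the board into the gap until its middle is level with the middle of the disc, and leave it standing there. Leave the thinner gauge where it is.

Things in the scene. Friction and masses are not known exactly. Their poses are not given: they have to be found in the camera images.
- jig: Sizing jig, fixed: plywood board, top face 12 mm above the table, x -70..110, y -140..110 mm. Origin: bolt axis of the eccentric, at table height. z up; y along the fence from mouth to far end. Steel fence 16 mm thick, top at z 38 mm: straight face at x = 59 mm facing -x, y -40..100 mm; from y -40 to -116 it flares outwards (+x) by 0.36 rad, making the mouth.
- eccentric (a joint): Angle of the eccentric disc (aluminium, 64 mm diameter, z 12 to 28 mm, its centre 14 mm off the bolt), anticlockwise from above, 0 to 2.8 rad. 0: bar along jig x, disc pushed to the fence. Gap between disc and fence = 27 - 14 cos(angle) mm. Wanted: 1.57, bar parallel to the fence. Starts at 0.25 to 0.8, too tight for the gauge. Friction of 0.15 N m holds it.
- grip_bar (a point): Middle of the top of the grip bar, on the bolt axis, 60 mm above the table; axes of the jig (does not turn). The bar turns with the disc: dark steel, 56 mm long, 12 mm thick, 32 mm tall, standing on the disc's top (28 mm).
- gap (a point): Where the thick gauge's origin shall finish: on the board's top (12 mm above the table), mid-gap when the stop is set (gap then 27 mm), 45.5 mm in jig x and 14 mm in jig y from the bolt. Axes of the jig. The gauge must first stand in the mouth: its origin 75 to 115 mm short of here along -y is good (about 90 mm best), at the same x, then slide along +y.
- gauge: The thicker gauge, 0.25 kg: steel block 20 (x) x 60 (y) x 26 (z) mm standing on the table, with an upright wooden handle on its middle, 14 (x) x 24 (y) mm, from z = 26 to 88 mm. Origin: centre of its underside; y along its length. Its length starts within 0.5 rad of world y.
- thin_gauge: The thinner gauge, 0.16 kg: same length, height and handle height but only 10 mm thick, block and handle (handle 10 x 24 mm). Not to be used. Origin and axes as for the thicker gauge. The two stand to the right of the jig, either one in either place.
Mind the look-alikes: they are no part of the job. What is shaped like the gauge but purple is not meant.

How it is judged:
On the way, in this order (a step that is already met when the one before it is completed fails the run):
1. the eccentric is set: grip bar parallel to the fence within 0.3 rad (value of joint eccentric between 1.27 and 1.87 rad), for 0.2 s.
2. the thicker gauge stands on the board in the mouth, short of the disc, lengthwise, with the eccentric still set (all of step 1 and y of gauge in the frame of jig between -0.115 and -0.04 m and x of gauge in the frame of jig between 0.015 and 0.075 m and z of gauge in the frame of jig between 0.008 and 0.018 m and angle between the y axis of gauge and the y axis of jig, either way round below 0.45 rad), for 0.2 s.
At the end, for the whole second after the job is handed in: The eccentric is at 1.27 to 1.87 rad (bar parallel to the fence within about 17 degrees) and the thicker gauge stands upright (within 10 degrees) and at rest on the base board in the gap between fence and disc, its origin within 22 mm of the narrowest place along the fence (all of step 1 and y of gauge in the frame of jig between -0.008 and 0.036 m and x of gauge in the frame of jig between 0.034 and 0.054 m and z of gauge in the frame of jig below 0.017 m and angle between gauge's own z axis and vertical below 0.17 rad and linear speed of gauge below 0.02 m/s); the robot touches nothing.
It fails at once if the thinner gauge is moved by more than 30 mm (distance of thin_gauge from where it was at the start of the episode above 0.03 m).
It fails at once if the thicker gauge is lifted out or dropped in: it rides more than 10 mm above the board while beside the disc (y of gauge in the frame of jig between -0.03 and 0.06 m and x of gauge in the frame of jig between 0.025 and 0.06 m and z of gauge in the frame of jig between 0.022 and 0.045 m).
It also fails if it takes over 50 s, if anything falls off the work surface, if the arm or the gripper's body presses on something with over 40 N, if the wrist force passes 120 N, or if a joint passes its speed limit or range.

## Robot

A 6-joint arm with a two-finger parallel gripper is mounted at the origin on the work surface. World frame = base frame: x ahead of the robot, y to its left, z up, the work surface at z = 0. Lengths are in m, angles in rad, forces in N, time in s.
With the tool pointing down it reaches from about 0.275 to 0.725 m from the base axis. Payload 15.9 kg.
Tool frame: the origin (TCP) lies midway between the tips of the shut fingers; the grasp point (between the pads) lies 19 mm behind it; z points along the fingers, y is the direction in which the jaws open and shut (so a half turn about z gives the same grasp; the last joint's range is limited). The gripper opens to 85 mm and grips with 20 to 120 N. Pads are 22 mm wide; open, the fingers measure 114 mm over their backs; the gripper's body (76 mm by 85 mm) begins 54 mm behind the grasp point. The pads swing forward as they close: fully open they stand 13 mm farther back than shut.
Start: joints at [1.227, 0.213, -0.034, 1.323, 0, 1.571], TCP at [0.169, 0.471, 0.231] pointing down, gripper open.
Joint ranges: [-2.98, 2.98], [-0.74, 1.72], [-1.14, 1.35], [-2.1, 2.04], [-1.57, 1.44], [-3.14, 3.14]. Speed limits (rad/s): [1.89, 1.89, 2.39, 2.57, 3.14, 3.14].

## Interface

Orientations are given as a 3x3 rotation matrix whose columns are the frame's x, y, z axes.
In Python, from workcell import r, effector, planner, status, eyes, ticket gives the robot as it stands. Calls block until the motion is done:
- r.goto(position, orientation): joint-space move of the TCP to a pose.
- r.move_l(position, frame=None, max_speed=0.15, contact_N=None): straight line of the TCP; frame=None keeps the orientation; max_speed is the mean speed in m/s. With contact_N (N) it stops when the force on the tool has changed by that much, and returns True; else False.
- r.move_j(angles): joint-space move.
- effector.command_gripper(opening, newtons=None): finger opening in m; newtons is the grip in N (None keeps the last); returns when the fingers have stopped.
- r.hold(seconds).
- planner.solve_ik(position, orientation): joint angles nearest the present ones, or None.
- status.sense(): the state.
- eyes.read_camera(name): name is "scene" or "top" or "wrist"; returns the picture (384x512x3 uint8, blue, green, red); there is no depth.
- eyes.camera_info(name): a dict with "fx", "fy", "cx", "cy" (pixels), "origin" and "rotation" of the camera in the world. Camera axes: x right, y down, z forward; pixel columns grow to the right and rows downward; lengths in m; the calibration is good to about 2 mm. A picture is of the moment at which its call begins: read the wrist's pose just before it. camera_info takes no time and is no camera call; for the wrist camera it gives the pose at the moment of the call.
A pose or a line that the arm cannot do raises r.MotionError and nothing moves.
- ticket.finish_job(): hands the job in, once; it reports no verdict.
The state is a dict: "time": time; "joint_positions": joint angles; "dq": joint speeds; "effort": joint torques, N m; "eef_pos": TCP position; "tcp_rot": TCP orientation; "contact_force": force on the tool from outside, world axes, zero at the start; "torque": the same for the moment, N m; "gripper_width": finger opening in m.
Only numpy, scipy, OpenCV 4.12 (cv2) and the standard library are available. Lean on these libraries where they do the work, as an engineer would, in place of code of your own. Each camera call takes 0.05 s, during which the arm holds its last target. There are 200 camera calls.

## Working session

There is one attempt and no reset: what is moved stays moved. The work goes in short steps, each a Python script; the robot and the scene stay as the last script left them, time stands still between calls to the robot, and variables do not carry over. Pictures are saved under pics/ and viewed, about 8 in all and at most 12, crops included, and the job is handed in when it is done.

```bash
ls; mkdir -p pics; python3 - <<'E'
from workcell import r, effector, planner, status, eyes, ticket
import cv2
for n in ("top","scene"):
    im=eyes.read_camera(n); cv2.imwrite(f"pics/{n}0.png",im); i=eyes.camera_info(n); print(n,i)
print(status.sense()["time"])
E
```

```text
pics
top {'fx': 398.7632812176413, 'fy': 398.7632812176413, 'cx': 256.775670970458, 'cy': 185.39058134381955, 'origin': array([ 0.49114785, -0.07891181,  0.81784865]), 'rotation': array([[ 0.00693577, -0.99560536,  0.09339091],
       [-0.99936769, -0.00364428,  0.03536868],
       [-0.03487291, -0.09357717, -0.9950011 ]])}
scene {'fx': 468.6106992096369, 'fy': 468.6106992096369, 'cx': 259.24246131959836, 'cy': 193.87410461808773, 'origin': array([ 0.87492358, -0.48546784,  0.87133682]), 'rotation': array([[ 0.82395714,  0.47301735, -0.31200835],
       [ 0.56665001, -0.68629717,  0.45596487],
       [ 0.00154885, -0.55249505, -0.83351474]])}
0.1
```

View pics/top0.png

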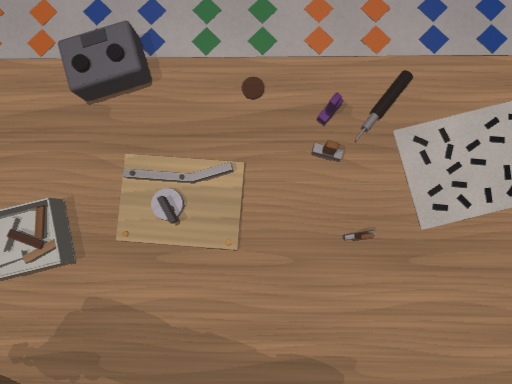

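View pics/scene0.png

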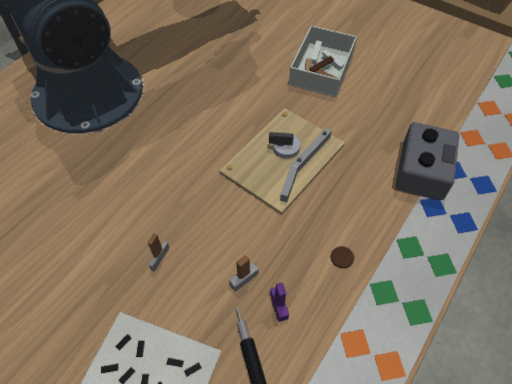

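Top view: the jig is at about (180,200), with fence at the top and mouth to the right, so its axes are roughly the world axes. Gauge candidates:
- (328,151): grey block with a brown handle, the wider one, so it should be the thick gauge.
- (359,237): the narrow one, so thin.
- (330,108): purple decoy.

I'll check this in an enlarged crop.

```bash
cat > h.py <<'E'
import numpy as np, cv2
from workcell import r, effector, planner, status, eyes, ticket
def ray(info,px,z):
    px=np.atleast_2d(np.asarray(px,float)); K=np.array([[info["fx"],0,info["cx"]],[0,info["fy"],info["cy"]],[0,0,1]])
    d=(info["rotation"]@np.linalg.inv(K)@np.c_[px,np.ones(len(px))].T).T; o=np.asarray(info["origin"])
    return (o+d*((z-o[2])/d[:,2])[:,None])[:,:2]
def proj(info,P):
    P=np.atleast_2d(P); c=(P-info["origin"])@info["rotation"]
    return np.c_[info["fx"]*c[:,0]/c[:,2]+info["cx"],info["fy"]*c[:,1]/c[:,2]+info["cy"]]
def down(a):
    "tool pointing down, jaw (y) axis at world angle a"
    y=np.array([np.cos(a),np.sin(a),0]); z=np.array([0,0,-1.]); return np.c_[np.cross(y,z),y,z]
E
python3 - <<'E'
from h import *
im=cv2.imread("pics/top0.png"); i=eyes.camera_info("top")
a=cv2.resize(im[140:260,105:255],None,fx=3.8,fy=3.8,interpolation=cv2.INTER_CUBIC)
b=cv2.resize(im[85:255,300:390],(241,456),interpolation=cv2.INTER_CUBIC)
cv2.imwrite("pics/crop1.png",np.hstack([a[:456],b])[:, :800]); print(a.shape)
print("bolt~",ray(i,[[170,208]],.05),"corners",ray(i,[[123,154],[245,159],[239,249],[116,242]],.012))
print("thick",ray(i,[[328,152]],.026),"thin",ray(i,[[357,237]],.026))
ci=eyes.camera_info("wrist"); s=status.sense(); R=s["tcp_rot"]
print(s["tcp_rot"],"cam in tool:",R.T@(ci["origin"]-s["eef_pos"]),R.T@ci["rotation"],ci["fx"])
E
```

```text
(456, 570, 3)
bolt~ [[0.51855377 0.11649771]] corners [[ 0.63105604  0.22736375]
 [ 0.6209254  -0.02578429]
 [ 0.43861609 -0.01550977]
 [ 0.45037197  0.23474517]]
thick [[ 0.63303187 -0.19276068]] thin [[ 0.4648634  -0.24749773]]
[[-9.41485002e-01  3.37054723e-01 -3.23768488e-04]
 [ 3.37054878e-01  9.41484574e-01 -8.97367054e-04]
 [ 2.36123379e-06 -9.53985371e-04 -9.99999545e-01]] cam in tool: [ 7.09870944e-02 -2.35546163e-05 -1.43139152e-01] [[ 1.04631605e-04 -9.61539010e-01 -2.74668384e-01]
 [ 9.99999679e-01  3.18844733e-04 -7.35250540e-04]
 [ 7.94548644e-04 -2.74668218e-01  9.61538735e-01]] 301.4998220006665
```

View pics/crop1.png

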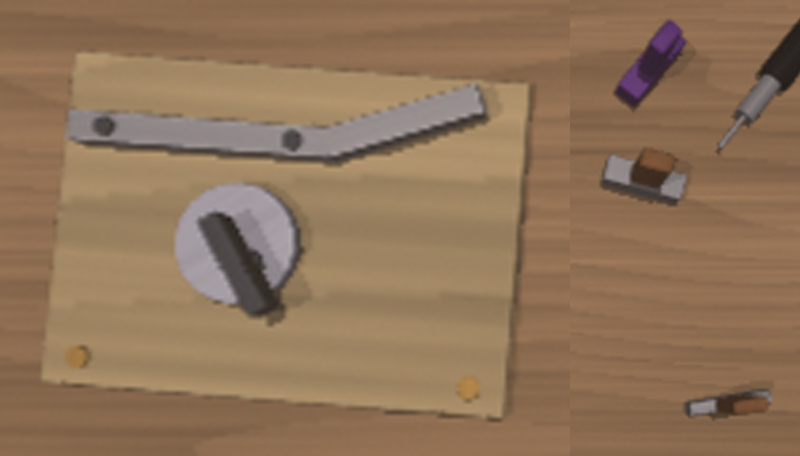

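The crop confirms it: the thick gauge is at (328,151), thin at (359,237), purple is the decoy. Next is a close wrist view of the jig.

```bash
cat >> h.py <<'E'
def fit(J,W):
    "2D rigid: W = R J + t -> angle,t,residuals"
    J=np.array(J);W=np.array(W);a=J-J.mean(0);b=W-W.mean(0)
    th=np.arctan2((a[:,0]*b[:,1]-a[:,1]*b[:,0]).sum(),(a*b).sum()); c,s=np.cos(th),np.sin(th);R=np.array([[c,-s],[s,c]])
    t=W.mean(0)-R@J.mean(0); return th,t,np.linalg.norm(J@R.T+t-W,axis=1)
E
python3 - <<'E'
from h import *
i=eyes.camera_info("top")
print(fit([[.11,.11],[.11,-.14],[-.07,-.14],[-.07,.11]],ray(i,[[123,154],[245,159],[239,249],[116,242]],.012)))
r.goto([0.60,0.11,0.17],down(np.pi/2)); ci=eyes.camera_info("wrist"); im=eyes.read_camera("wrist")
np.save("w1.npy",ci,allow_pickle=True); cv2.imwrite("pics/w1.png",im); s=status.sense(); print(s["time"],s["joint_positions"])
cv2.imwrite("pics/w1b.png",cv2.resize(im,(800,600),interpolation=cv2.INTER_CUBIC))
E
```

```text
(np.float64(-0.04521066274101844), array([0.51594074, 0.12109229]), array([0.00137934, 0.00249476, 0.00107273, 0.00085802]))
2.1833 [1.82790750e-01 4.58138610e-01 1.55306437e-01 1.26778002e+00
 1.14045124e-04 1.81731543e-01]
```

View pics/w1b.png

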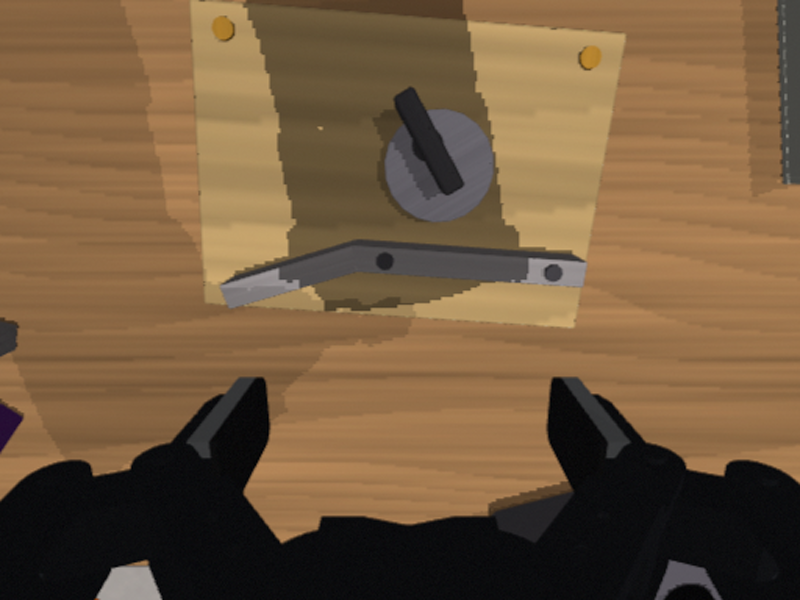

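The wrist view (800-px scale) shows board corners at (625,34), (575,328), (206,303) and about (191,1), the disc centre near (439,165), and the bar from about (405,92) to (453,190).

```bash
python3 - <<'E'
from h import *
ci=np.load("w1.npy",allow_pickle=True).item(); k=.64
C=np.array([[575,328],[206,303],[191,1],[625,34]])*k
th,t,e=fit([[.11,.11],[.11,-.14],[-.07,-.14],[-.07,.11]],ray(ci,C,.012)); print(th,t,e)
# fence straight face top edge bottom side etc: y axis direction from upper fence edges
im=cv2.imread("pics/w1.png")
g=im.max(2); m=np.zeros_like(g); m[50:130,240:310]=(g[50:130,240:310]<48)*255
n,l,s,c=cv2.connectedComponentsWithStats(m); j=1+s[1:,4].argmax(); pts=np.argwhere(l==j)[:,::-1]
rect=cv2.minAreaRect(pts.astype(np.float32)); print(rect,s[j])
b=cv2.boxPoints(rect); W=ray(ci,b,.060); print("bar box",W, np.linalg.norm(np.diff(W,axis=0),axis=1), W.mean(0))
L=np.diff(W,axis=0); v=L[np.linalg.norm(L,axis=1).argmax()]; a=np.arctan2(v[1],v[0])%np.pi; print("bar ang jig",a-th)
dc=ray(ci,np.array([[439,165]])*k,.028)[0]; R=np.array([[np.cos(th),-np.sin(th)],[np.sin(th),np.cos(th)]])
d=R.T@(dc-t); print("disc from bolt jig",d,np.hypot(*d),np.arctan2(d[1],d[0]))
E
```

```text
-0.06729841407922264 [0.51734202 0.12263072] [0.00110293 0.00178511 0.00180515 0.0019596 ]
((272.4000549316406, 90.80001831054688), (71.55416870117188, 19.677398681640625), 63.43495178222656) [ 253   56   43   69 1139]
bar box [[0.49637278 0.10065099]
 [0.49006254 0.11431894]
 [0.53807769 0.14067313]
 [0.54512601 0.12643371]] [0.0150543  0.05477224 0.01588836] [0.51740975 0.12051919]
bar ang jig 0.5692755293737248
disc from bolt jig [0.01014115 0.00731694] 0.012505223857173052 0.6250165645002519
```

```bash
python3 - <<'E'
from h import *
p=[0.5173,0.1213]
effector.command_gripper(0.045)
r.goto([*p,0.10],down(2.08)); print(r.move_l([*p,0.035],contact_N=15))
effector.command_gripper(0.0,50); s=status.sense(); print(s["time"],s["gripper_width"],s["contact_force"])
r.goto([*p,0.035],down(2.58)); r.goto([*p,0.035],down(3.07)); s=status.sense(); print(s["time"],s["joint_positions"],s["contact_force"],s["gripper_width"])
effector.command_gripper(0.045); r.move_l([*p,0.12])
T=eyes.camera_info("top"); cv2.imwrite("pics/top1.png",eyes.read_camera("top"))
# view gauge with tool x = +x world
q=[0.56,-0.195,0.14]
for a in (-np.pi/2,0,np.pi/2):
    print(a,planner.solve_ik(q,down(a)))
print(status.sense()["time"])
E
```

```text
False
4.1667 0.011299069261777733 [-1.33081878  1.55915899  6.48062722]
5.2583 [ 2.30391493e-01  3.94736719e-01 -3.00214730e-01  8.73851989e-01
  1.59375689e-04 -1.26925009e+00] [-0.23158215  0.14793859  7.38003079] 0.010873457177965411
-1.5707963267948966 [-0.3350831   0.43424405  0.0416877   1.17823998  0.          2.80650956]
0 [-0.3350831   0.43424405  0.0416877   1.17823998  0.          1.23571323]
1.5707963267948966 [-0.3350831   0.43424405  0.0416877   1.17823998  0.         -0.3350831 ]
6.45
```

```bash
python3 - <<'E'
from h import *
effector.command_gripper(0.05)
r.goto([0.60,0.11,0.17],down(np.pi/2)); c2=eyes.camera_info("wrist"); im2=eyes.read_camera("wrist")
r.goto([0.633,-0.275,0.17],down(0)); c3=eyes.camera_info("wrist"); im3=eyes.read_camera("wrist")
np.save("w2.npy",c2,allow_pickle=True);np.save("w3.npy",c3,allow_pickle=True)
cv2.imwrite("pics/w2.png",im2);cv2.imwrite("pics/w3.png",im3)
a=cv2.resize(im2[0:220,110:410],(400,293)); cv2.imwrite("pics/v3.png",np.vstack([cv2.resize(im2[0:220,110:410],(600,440))[:220+80],cv2.resize(im3[60:210,130:430],(600,300),interpolation=cv2.INTER_CUBIC)]))
print(status.sense()["time"])
E
```

```text
9.5167
```

View pics/v3.png

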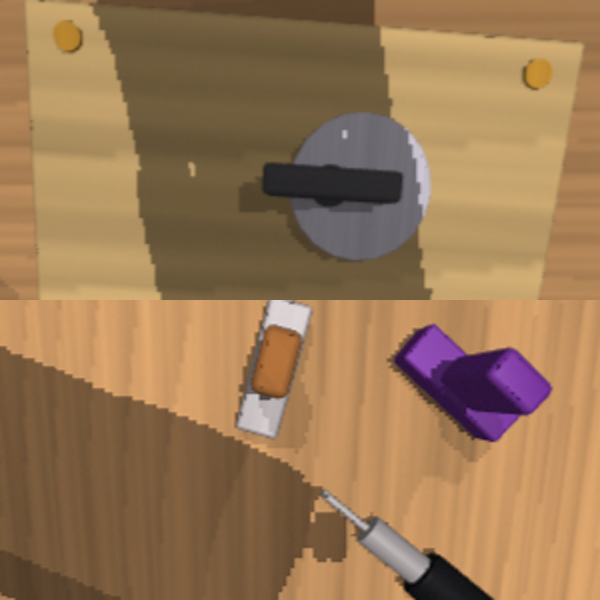

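The bar now lies parallel to the fence. The thick gauge's handle top is at about (268,90) in the full wrist image, and I'll measure both numerically.

```bash
python3 - <<'E'
from h import *
def rect(m,ci,z,name):
    n,l,s,c=cv2.connectedComponentsWithStats(m.astype(np.uint8)); j=1+s[1:,4].argmax(); p=np.argwhere(l==j)[:,::-1].astype(np.float32)
    R=cv2.minAreaRect(p); W=ray(ci,cv2.boxPoints(R),z); L=np.diff(W,axis=0); k=np.linalg.norm(L,axis=1); v=L[k.argmax()]
    print(name,R[0],W.mean(0),"sides",k[:2],"ang",np.arctan2(v[1],v[0])%np.pi)
im=cv2.imread("pics/w2.png"); m=np.zeros(im.shape[:2],bool); m[70:110,230:320]=im[70:110,230:320].max(2)<48
rect(m,np.load("w2.npy",allow_pickle=True).item(),.06,"bar")
c=np.load("w3.npy",allow_pickle=True).item(); im=cv2.imread("pics/w3.png"); h=cv2.cvtColor(im,cv2.COLOR_BGR2HSV)
for vmin in (150,120):
    m=np.zeros(im.shape[:2],bool); a=(slice(60,132),slice(247,288)); m[a]=(h[a][...,1]>165)&(h[a][...,2]>vmin); rect(m,c,.088,"handle")
print(h[90,268],h[120,255],h[125,320-60])
q=np.array([[238,427],[277,437],[312,307]])/2; q[:,1]-=150; q+=[130,60]
W=ray(c,q,.026); print("block corners",W,"centre",(W[0]+W[2])/2,np.linalg.norm(np.diff(W,axis=0),axis=1),np.arctan2(*(W[2]-W[1])[::-1]))
E
```

```text
bar (275.78167724609375, 92.58485412597656) [0.51806507 0.12202281] sides [0.01456307 0.05409032] ang 1.5275124529813044
handle (267.9117736816406, 89.85293579101562) [ 0.63672298 -0.1927232 ] sides [0.02035124 0.01066644] ang 1.3280739795045582
handle (267.734619140625, 90.47307586669922) [ 0.63659737 -0.19315795] sides [0.0218096  0.01242023] ang 1.306778103399487
[ 14 169 180] [  0   9 199] [175   7 207]
block corners [[ 0.6207781  -0.21918032]
 [ 0.63895481 -0.22369369]
 [ 0.65387433 -0.16739986]] centre [ 0.63732621 -0.19329009] [0.01872868 0.05823734] 1.3117232296434178
```

Handle and block agree: gauge centre (0.637,-0.193), long axis at 1.312 rad. The bar is at about 1.59 rad in the jig frame. Next I grasp the gauge, carry it to the mouth and look from there.

```bash
cat >> h.py <<'E'
th=-0.065; t=np.array([0.5178,0.1218]); RJ=np.array([[np.cos(th),-np.sin(th)],[np.sin(th),np.cos(th)]])
def J(x,y): return RJ@[x,y]+t
E
python3 - <<'E'
from h import *
g=[0.637,-0.193]; D=down(1.312-np.pi/2)
effector.command_gripper(0.036)
r.goto([*g,0.13],D); print(r.move_l([*g,0.046],contact_N=12))
effector.command_gripper(0.0,60); s=status.sense(); print(s["time"],s["gripper_width"])
r.move_l([*g,0.13]); print(status.sense()["gripper_width"])
m=J(.0455,-.078); r.goto([*m,0.13],down(th)); 
print(r.move_l([*m,0.070])); print("touch",r.move_l([*m,0.055],max_speed=0.03,contact_N=6)); s=status.sense(); print(s["time"],s["eef_pos"],s["contact_force"],s["gripper_width"])
c=eyes.camera_info("wrist"); im=eyes.read_camera("wrist"); np.save("w4.npy",c,allow_pickle=True); cv2.imwrite("pics/w4.png",im)
cv2.imwrite("pics/w4b.png",cv2.resize(im,(800,600),interpolation=cv2.INTER_CUBIC))
E
```

```text
False
11.3 0.01306958449397641
0.013281942065352548
False
touch True
13.95 [0.55882    0.04103789 0.05919029] [ 0.57595331 -0.02757701  3.57890646] 0.013673248212419628
```

View pics/w4b.png

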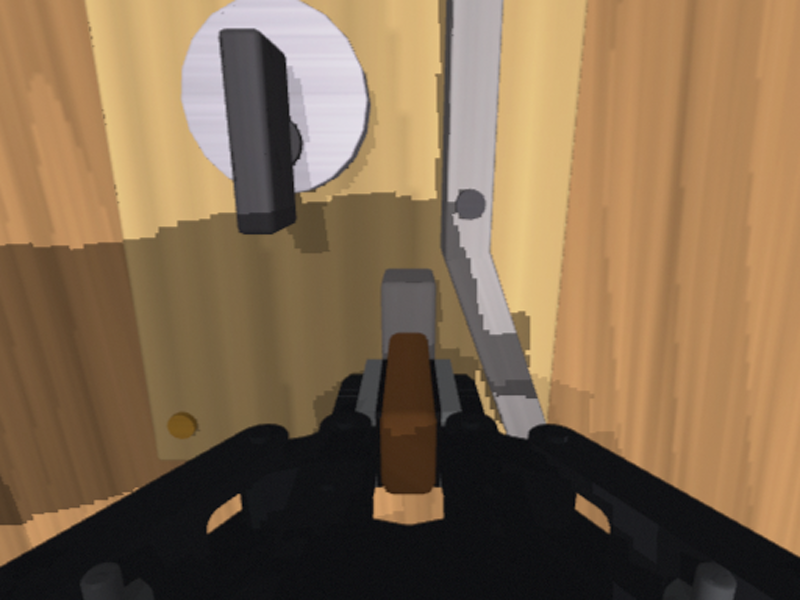

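In the mouth the gauge stands lengthwise, its front edge at (384..434, 281), with the fence face top edge around x≈452 and the disc's right edge at (369,100). I'll check the lateral clearances.

```bash
python3 - <<'E'
from h import *
c=np.load("w4.npy",allow_pickle=True).item(); k=.64
def jig(p,z): return (ray(c,np.array(p,float)*k,z)-t)@RJ
print("fence top edge",jig([[453,5],[449,120],[446,200]],.038)); print("fence foot",jig([[443,30],[441,190]],.012))
print("disc right",jig([[369,100]],.028),"left",jig([[181,95]],.028)); print("block front",jig([[384,281],[434,281]],.038))
print("bar top",jig([[222,30],[258,30],[239,214],[277,214]],.06))
E
```

```text
fence top edge [[ 0.05878838  0.03973195]
 [ 0.05835982  0.00658211]
 [ 0.0579541  -0.01905133]]
fence foot [[ 0.05763379  0.03932248]
 [ 0.05801041 -0.01694481]]
disc right [[0.03159576 0.01389096]] left [[-0.03264019  0.01545888]]
block front [[ 0.03636435 -0.04750573]
 [ 0.05428985 -0.04751099]]
bar top [[-0.00526923  0.0273695 ]
 [ 0.00443703  0.02737383]
 [-0.00550891 -0.02166001]
 [ 0.00582404 -0.02166086]]
```

Gap centre is x≈45 mm and the gauge is at 45.3 mm, so I can slide it in.

```bash
python3 - <<'E'
from h import *
r.hold(0.3); z=0.0588
for y in (-.04,-.01,.0145):
    hit=r.move_l([*J(.045,y),z],max_speed=0.04,contact_N=15); s=status.sense(); print(y,hit,s["contact_force"],(RJ.T@(np.array(s["eef_pos"][:2])-t)))
    if hit: break
cv2.imwrite("pics/w5.png",eyes.read_camera("wrist")); print(s["time"])
if not hit:
    r.move_l([*J(.045,.0145),0.058],max_speed=0.02,contact_N=8)
    effector.command_gripper(0.034); r.move_l([*J(.045,.0145),0.16])
    r.goto([0.62,0.10,0.19],down(np.pi/2)) ; np.save("w6.npy",eyes.camera_info("wrist"),allow_pickle=True)
    im=eyes.read_camera("wrist"); cv2.imwrite("pics/w6.png",im); cv2.imwrite("pics/w6b.png",cv2.resize(im,(800,600),interpolation=cv2.INTER_CUBIC)); print(status.sense()["time"])
E
```

```text
-0.04 True [0.8964927  0.01371001 5.11850829] [ 0.04610178 -0.07363951]
14.6667
```

It stopped early because I had told it to press 0.4 mm into the board. I'll slide at a slightly higher level instead.

```bash
python3 - <<'E'
from h import *
s=status.sense(); p=RJ.T@(np.array(s["eef_pos"][:2])-t); print(s["eef_pos"],s["contact_force"])
z=0.0598; r.move_l([*J(.0455,p[1]),z],max_speed=.02); s=status.sense(); print(s["contact_force"])
for y in (-.04,-.01,.0145):
    hit=r.move_l([*J(.0452,y),z],max_speed=0.04,contact_N=20); s=status.sense(); print(y,hit,s["contact_force"],(RJ.T@(np.array(s["eef_pos"][:2])-t)))
    if hit: break
cv2.imwrite("pics/w5.png",eyes.read_camera("wrist")); print(s["time"])
if not hit:
    effector.command_gripper(0.034); r.move_l([*J(.045,.0145),0.16])
    r.goto([0.62,0.10,0.19],down(np.pi/2)) ; np.save("w6.npy",eyes.camera_info("wrist"),allow_pickle=True)
    im=eyes.read_camera("wrist"); cv2.imwrite("pics/w6.png",im); cv2.imwrite("pics/w6b.png",cv2.resize(im,(800,600),interpolation=cv2.INTER_CUBIC)); print(status.sense()["time"])
E
```

```text
[0.55903808 0.04524482 0.0592188 ] [0.94169198 0.47815483 5.16236046]
[-0.34614418  0.04034004 -3.62712722]
-0.04 False [-0.10167762 -1.37851663 -2.63123906] [ 0.04519857 -0.04014933]
-0.01 False [ 0.89710635  0.40853655 -3.16799225] [ 0.04519419 -0.01007757]
0.0145 False [ 0.37882816 -0.62976854 -2.52124061] [0.04517066 0.01450945]
17.625
20.3833
```

View pics/w6b.png

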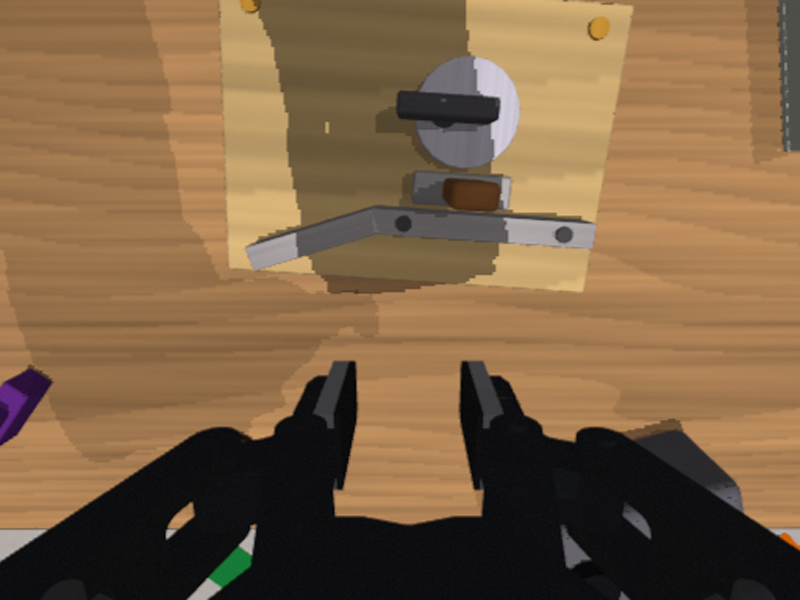

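The gauge stands in the gap (block about x 413–511, centre about (462,190)) and the bar is still parallel to the fence. One numeric check, then I hand in.

```bash
python3 - <<'E'
from h import *
c=np.load("w6.npy",allow_pickle=True).item()
f=lambda p,z:(ray(c,np.array(p,float)*.64,z)-t)@RJ
b=f([[413,171],[511,178]],.038); print("block -x edge",b,"mid y",b[:,1].mean()); d=f([[398,104],[499,110]],.06); print("bar ends",d,np.arctan2(*(d[1]-d[0])[::-1])); print("handle",f([[473,194]],.088))
ok=abs(b[:,1].mean()-.014)<.01
if ok: ticket.finish_job(); print("done",status.sense()["time"])
E
```

```text
block -x edge [[ 0.03460194 -0.01606918]
 [ 0.03487629  0.04342462]] mid y 0.013677720564924348
bar ends [[ 0.00028593 -0.0266881 ]
 [-0.00019752  0.02788826]] 1.5796542102687627
handle [[0.04351099 0.01454434]]
the job is handed in; nothing more can be done
the job is handed in; nothing more can be done
```

The job is done and handed in at about 20 s on the robot's clock. I turned the eccentric by its grip bar, stood the thicker gauge in the mouth and slid it flat along the board into the gap, then let go and moved clear. No verdict came back.

**Last checks (wrist camera, jig frame):**

| Item | Measured | Allowed |
|---|---|---|
| Eccentric angle | 1.58 rad | 1.27 to 1.87 rad |
| Gauge middle, y | 13.7 mm | -8 to 36 mm |
| Gauge middle, x | 43.5 to 45 mm | 34 to 54 mm |

- **Gauge:** it stood upright and lengthwise to the fence in the last picture.
- **Thinner gauge:** I never moved near it, but I did not look at it again at the end.
- **False stop:** the first slide stopped after about 4 mm because I had told it to press slightly into the board. I raised the gauge about 0.6 mm and the slide then ran freely.
- **Disagreement:** the first coarse top view put the jig's rotation at -0.045 rad, while the wrist view gave -0.067. I used -0.065, and the close view in the mouth showed fence and gap within about 1 mm of where that predicted.

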